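# Press a brass plaque flush onto a tilted backing block

## Task

First raise the clear sash of the fume extraction box fully by its handle and let go of it. Then lift the brass plaque from its rest and lay it gently on the wooden block of the tilting stand: tilted to the block's slope, centred on it with the long edges parallel, flat against it all over, without shifting the stand's set angle or disturbing the other things on the bench. The adhesive needs pressure to take, so the program finishes while the gripper still holds the plaque pressed flush on the block with a steady push of about 10 N.

Things in the scene. Friction and masses are not known exactly. Their poses are not given: they have to be found in the camera images.
- plaque: Loose cast brass plaque, 80 (x) by 60 (y) by 7 mm thick (z), about 0.28 kg; its back (underside) is flat, its front has a raised border and a rosette at most 3 mm high. Origin: centre of its back; z points out of its front. Starts lying front up across the rest, its 60 mm width free to be gripped from above (back 30 mm above the bench).
- rest: Fixed dark wooden rest: a base 86 (x) by 40 (y) by 10 mm with two cross rails, tops 30 mm above the bench, on which the plaque lies. The plaque overhangs it by 10 mm on each long side. Origin: centre of its underside.
- block_face (a point): Centre of the sloped face of the wooden block on the stand, where the plaque goes. z: square out of the face; x: up the slope along the block's 70 mm length, away from the robot; y: level along its 50 mm width. The plaque's 80 mm length goes along x, overhanging 5 mm all round. Slope 15 to 38 degrees from level, facing the robot, different each time. Block 12 mm thick on an 8 mm plate 44 mm wide.
- sash (a joint): Opening of the clear sash, m: 0 down (shut), 0.105 fully up (end stop). Slides straight up and stays where it is left; lifting takes about 12 N.
- sash_handle (a point): Middle of the steel bar handle over the sash's top edge: a level bar 12 mm thick, 110 mm long, along this frame's y, on two 8 mm posts 45 mm either side of the middle; 39 mm free under it, open on both faces. x points into the box (roof 35 mm below the bar when shut). 205 mm above the bench when shut; rises with the sash.
- hood: White sheet-steel fume extraction box, 160 (x) by 210 (y) by 170 mm high, fixed to the bench left of the stand, its sash face (-x) towards the stand. Origin: centre of its underside; the sash plane is 88 mm in front of it. The sash's aluminium guide channels stand about 100 mm either side of the middle, 250 mm high.
- tin: Bystander: closed steel tin, 64 mm across, 75 mm high, standing beyond the stand on the right. Origin: centre of its underside.
- tape: Bystander: roll of brown tape lying flat, 72 mm across, 24 mm high, beyond the stand on the left. Origin: centre of its underside.
- brush: Bystander: small brush lying on the bench between the stand and the extraction box. Origin: middle of its underside.
- stand: Grey tilting gluing stand screwed to the bench, base 140 by 100 by 12 mm; origin: centre of its underside, x away from the robot. Its tilt axis runs along y 80 mm above the bench, 45 mm behind the block face, clamped: slips only above 6 N m. A black clamp knob 24 mm across sticks out on the axis, 34 to 48 mm from the middle on the -y side.
Not all that is in view belongs to the job. There is more than one size of the plaque; the job needs the smallest.

How it is judged:
By the outcome, as a careful person would: the job done as asked, in the order asked, and still so for the second after the job is handed in, while the arm keeps its last pose, push and grip.
It also fails if it takes over 67 s, if anything falls off the work surface, if the arm or the gripper's body presses on something with over 40 N, if the wrist force passes 120 N, or if a joint passes its speed limit or range.

## Robot

A 6-joint arm with a two-finger parallel gripper is mounted at the origin on the work surface. World frame = base frame: x ahead of the robot, y to its left, z up, the work surface at z = 0. Lengths are in mm, angles in rad, forces in N, time in s.
With the tool pointing down it reaches from about 350 to 975 mm from the base axis. Payload 7.1 kg.
Tool frame: the origin (TCP) lies on the centre line of the jaws, within the pads' length; the fingertips stand 17 mm ahead of it and the grasp point (between the pads) lies 2 mm behind it (tip_extent is the distance from the TCP to the fingertips, in mm); z points along the fingers, y is the line along which they close (so a half turn about z gives the same grasp; the last joint's range is limited). The gripper opens to 88 mm and grips with 3 to 60 N. Pads are 20 mm wide; open, the fingers measure 115 mm over their backs; the gripper's body (75 mm by 178 mm) begins 61 mm behind the grasp point.
Start: joints at [-1.152, 0.423, 1.63, -0, 1.089, -0.019], TCP at [264.982, -566.029, 239.675] pointing down, gripper open.
Joint ranges: [-3, 3], [-0.9, 2.11], [0.09, 2.58], [-1.31, 4.45], [0.11, 2.69], [-2.54, 2.54]. Speed limits (rad/s): [2.39, 2.39, 3.01, 3.14, 3.14, 3.14].

## Interface

Orientations are given as a rotation vector (axis times angle).
In Python, from workcell import get_obs, get_image, camera_model, close_job, look_for, outline_of, pinpoint, tip_extent gives the robot as it stands.
- The arm moves only by the shell command python3 -m jog 'ROWS'. ROWS is text: rows parted by semicolons, each of 7 numbers parted by spaces: the shift along the tool's x, y, z as a fraction of full scale, then the turn, a rotation vector about the tool's x, y, z as a fraction of full scale, then the closure, from -1 (fully open) to 1 (shut). A call has 1 to 8 rows; each row is the pose to reach, as a shift and turn from the pose commanded when the call began, along the tool's axes at that moment; what a row does not reach only later rows make up. Full scale, the value 1, is 0.2 m for a shift and 30 degrees for a turn. A row lasts 1/10 s, in which the tool goes at most 50 mm and 8.59 degrees, less where a joint would pass 70% of its speed; a pose out of reach is approached as far as the arm can. A call with a number of a shift or a turn outside -1 to 1 is refused whole. A call with a gripper value outside its range is refused whole. The fingers move at their own pace and stop on an object; the grip force is fixed at half the most. Time passes only in rows, so rows that repeat a pose let the fingers close. It gives the time, the measured TCP pose, the force, the opening and the grip force at its end, in the units of the state.
- get_obs(): the state, without advancing time (a new reading comes with each control period).
- get_image(name): name is "scene" or "top" or "wrist"; returns the picture (420x560x3 uint8, red, green, blue); there is no depth.
- camera_model(name): a dict with "fx", "fy", "cx", "cy" (pixels), "origin" and "orientation" of the camera in the world; the wrist camera has in their place "tool_from_camera" (4x4, takes a point from camera to tool coordinates, whose origin is the TCP and whose axes are the flange's). Camera axes: x right, y down, z forward; pixel columns grow to the right and rows downward; lengths in mm; the calibration is good to about 2 mm. A picture is of the moment at which its call begins: read the wrist's pose just before it. camera_model takes no time and is no camera call.
- close_job(): hands the job in; it is judged then, once.
Trained networks look in the newest picture that a camera, given by its name, has taken for a name from the list of things; names that differ only in an ending like _2 or _b are one class to them, and where a whole thing is asked for, a point or a joint stands for the part that bears it (a point fixed in the world has none). Each returns a list of dicts, best first, with "confidence" (0 to 1); they miss things now and then, are a little off and sometimes report something else, mostly with a low value. They report only what shows in the picture. A call takes as long as a camera call. They do not tell look-alikes from the thing itself.
- look_for(target, camera): "xyz" ([x, y, z] in mm, in the coordinates of the camera as it stood for that picture, good to about 4 mm: the middle of the surface that is visible of it).
- outline_of(target, camera): "mask" (420x560 bool, what is visible of it).
- pinpoint(target, camera): "xyz" ([x, y, z] in mm, in the coordinates of the camera as it stood for that picture, good to about 4 mm: a listed point, or the origin of a listed thing).
The state is a dict: "t": time; "qpos": joint angles; "qvel": joint speeds; "joint_torque": joint torques, N m; "ee_pos": TCP position; "orientation": TCP orientation; "ft_force": force on the tool from outside, world axes, zero at the start; "moment": the same for the moment, N m; "width": finger opening in mm; "grasp_force": force on a finger pad.
Only numpy, scipy, OpenCV 4.12 (cv2) and the standard library are available. Lean on these libraries where they do the work, as an engineer would, in place of code of your own. Each camera call takes 0.05 s, during which the arm holds its last target. There are 200 camera calls.

## Working session

There is one attempt and no reset: what is moved stays moved. The work goes in short steps, Python scripts to look and compute and a shell command to move; the robot and the scene stay as the last step left them, time stands still between calls to the robot, and variables do not carry over. Pictures are saved under pics/ and viewed, at most 12 in all, crops included, and the job is handed in when it is done.

```bash
mkdir -p pics; ls
cat > h.py <<'E'
import numpy as np, cv2
from scipy.spatial.transform import Rotation as R
from workcell import *
def cam(name):
    m=camera_model(name); K=np.array([[m['fx'],0,m['cx']],[0,m['fy'],m['cy']],[0,0,1.]])
    T=np.eye(4)
    if 'origin' in m:
        T[:3,3]=m['origin']; o=np.array(m['orientation'])
        T[:3,:3]=R.from_rotvec(o).as_matrix() if o.size==3 else o
    else:
        s=get_obs(); W=np.eye(4); W[:3,3]=s['ee_pos']; W[:3,:3]=R.from_rotvec(s['orientation']).as_matrix()
        T=W@np.array(m['tool_from_camera'])
    return K,T
def w(T,p): return T[:3,:3]@np.array(p)+T[:3,3]
def save(im,n): cv2.imwrite('pics/'+n,cv2.cvtColor(im,cv2.COLOR_RGB2BGR))
def proj(K,T,p):
    c=T[:3,:3].T@(np.array(p)-T[:3,3]); return (K@c/c[2])[:2]
E
python3 - <<'E'
from h import *
np.set_printoptions(precision=1,suppress=True)
print(get_obs(),tip_extent)
for n in ['scene','top']:
    K,T=cam(n); im=get_image(n); save(im,n+'0.png'); print(n,K[0],T)
    for t in ['plaque','rest','block_face','sash_handle','hood','tin','tape','brush','stand']:
        print(n,t,[(np.round(w(T,d['xyz'])),round(d['confidence'],2)) for d in pinpoint(t,n)])
E
```

```text
pics
{'t': 0.0, 'qpos': array([-1.2,  0.4,  1.6, -0. ,  1.1, -0. ]), 'qvel': array([-0.,  0., -0.,  0., -0., -0.]), 'joint_torque': array([ -0. , -54.5, -27.4,   0.1,   0. ,  -0. ]), 'ee_pos': array([ 264.8, -565.6,  238.9]), 'orientation': array([-3.1, -0.7,  0. ]), 'ft_force': array([-0.3, -0. , -0.1]), 'moment': array([-0., -0., -0.]), 'grasp_force': 0.0, 'width': 87.63974694149472} 17.0
scene [379.6   0.  279.9] [[  -0.8    0.4   -0.5 1202.1]
 [   0.7    0.4   -0.6  776.6]
 [  -0.    -0.8   -0.5  756.3]
 [   0.     0.     0.     1. ]]
scene plaque [(array([ 633., -325.,   -2.]), 0.86), (array([ 344., -386.,    3.]), 0.72), (array([ 479., -317.,   27.]), 0.53)]
scene rest [(array([ 482., -321.,    1.]), 0.54)]
scene block_face [(array([530., -48., 118.]), 0.72)]
scene sash_handle [(array([493., 335., 227.]), 0.69)]
scene hood [(array([511., 419.,  -1.]), 0.79)]
scene tin [(array([ 689., -158.,    3.]), 0.98)]
scene tape [(array([721., 143.,   3.]), 0.71)]
scene brush [(array([479., 176.,  -0.]), 0.6)]
scene stand [(array([554., -47.,   6.]), 0.91)]
top [506.8   0.  275.9] [[   0.    -1.     0.2  287.1]
 [  -1.    -0.     0.    23.6]
 [  -0.    -0.2   -1.  1613.4]
 [   0.     0.     0.     1. ]]
top plaque [(array([ 478., -318.,   26.]), 0.91), (array([ 339., -383.,   -0.]), 0.8), (array([478., 189.,   0.]), 0.59), (array([ 632., -323.,   -3.]), 0.56)]
top rest [(array([ 476., -312.,   -3.]), 0.57)]
top block_face [(array([528., -50., 116.]), 0.76)]
top sash_handle [(array([493., 339., 225.]), 0.98)]
top hood []
top tin [(array([ 690., -157.,   -5.]), 0.74)]
top tape [(array([ 482., -317.,   23.]), 0.73), (array([717., 146.,  -1.]), 0.71), (array([ 692., -155.,   -6.]), 0.24)]
top brush [(array([475., 187.,  -1.]), 0.74)]
top stand [(array([548., -41.,  -1.]), 0.95)]
```

View pics/scene0.png

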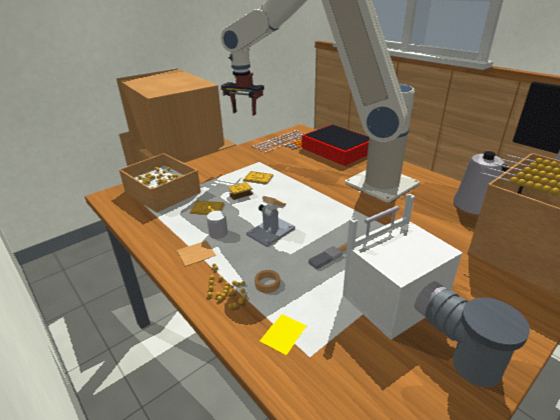

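View pics/top0.png

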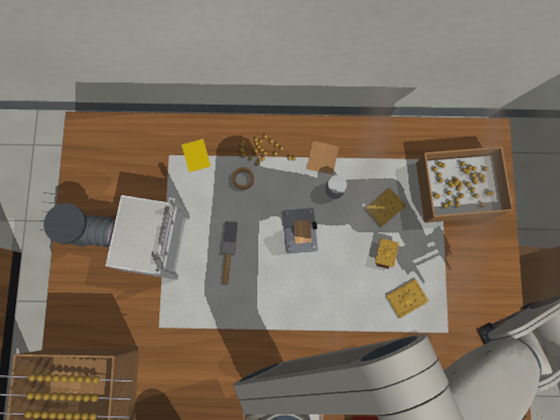

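The scene shows the plaque on its rest at about (241,189), with larger look-alikes lying flat at (258,177) and (207,208). The stand is at (270,222) and the handle at (382,215). The top view agrees: plaque (386,252), block (303,231), handle (165,235). Next I'll work out the wrist camera's geometry.

```bash
cat >> h.py <<'E'
def down(yaw):  # tool z down, tool x at yaw (deg) in world
    c,s=np.cos(np.radians(yaw)),np.sin(np.radians(yaw))
    return np.array([[c,s,0],[s,-c,0],[0,0,-1.]])
def goal(p,Rg):
    s=get_obs(); R0=R.from_rotvec(s['orientation']).as_matrix()
    d=R0.T@(np.array(p)-s['ee_pos'])/200; r=np.degrees(R.from_matrix(R0.T@Rg).as_rotvec())/30
    print('shift',np.round(d,4),'turn',np.round(r,4),'pos',np.round(s['ee_pos'],1),'t',round(s['t'],2))
E
python3 - <<'E'
from h import *
np.set_printoptions(precision=3,suppress=True)
m=camera_model('wrist');print(m)
print(R.from_rotvec(get_obs()['orientation']).as_matrix())
goal([420,-318,300],down(0)); goal([420,-318,300],down(25))
E
```

```text
{'fx': 358.900217921691, 'fy': 358.900217921691, 'cx': 281.1382767508212, 'cy': 210.15322239228857, 'tool_from_camera': array([[  -0.001,   -0.964,   -0.266,   72.487],
       [   1.   ,   -0.001,   -0.001,   -0.058],
       [   0.001,   -0.266,    0.964, -145.929],
       [   0.   ,    0.   ,    0.   ,    1.   ]])}
[[ 0.906  0.424  0.   ]
 [ 0.424 -0.906  0.   ]
 [ 0.    -0.    -1.   ]]
shift [ 1.228 -0.795 -0.302] turn [-0.    -0.     0.836] pos [ 265.  -566.   239.7] t 1.0
shift [ 1.228 -0.795 -0.302] turn [-0.    -0.     0.003] pos [ 265.  -566.   239.7] t 1.0
```

```bash
python3 -m jog '0.745 -0.335 0 0 0 0.42 -1;0.745 -0.335 0 0 0 0.42 -1;0.745 -0.335 0 0 0 0.42 -1;0.745 -0.335 0 0 0 0.42 -1;0.745 -0.335 0 0 0 0.42 -1'
python3 - <<'E'
from h import *
goal([478,-318,260],down(0))
E
```

```text
t: 1.5
ee_pos: [372.7, -440.9, 239.9]
orientation: [3.122, 0.347, 0.0]
ft_force: [-0.7, -0.2, 0.3]
width: 87.6
grasp_force: 0.0
shift [ 0.6486 -0.484  -0.1008] turn [ 3.000e-04 -1.000e-04  4.228e-01] pos [ 372.7 -440.9  239.9] t 1.5
```

```bash
python3 -m jog '0.65 -0.48 -0.1 0 0 0.42 -1;0.65 -0.48 -0.1 0 0 0.42 -1;0.65 -0.48 -0.1 0 0 0.42 -1;0.65 -0.48 -0.1 0 0 0.42 -1;0.65 -0.48 -0.1 0 0 0.42 -1;0.65 -0.48 -0.1 0 0 0.42 -1'
python3 - <<'E'
from h import *
K,T=cam('wrist'); im=get_image('wrist'); save(im,'w1.png')
np.savez('w1.npz',K=K,T=T,im=im)
for t in ['plaque','rest']: print(t,[(np.round(w(T,d['xyz']),1),round(d['confidence'],2)) for d in pinpoint(t,'wrist')])
for i,d in enumerate(outline_of('plaque','wrist')):
    m=d['mask'].astype(np.uint8); c=max(cv2.findContours(m,0,2)[0],key=cv2.contourArea); print(d['confidence'],m.sum(),cv2.minAreaRect(c),cv2.boxPoints(cv2.minAreaRect(c)).tolist())
goal([530,-48,260],down(0))
E
```

```text
t: 2.1
ee_pos: [476.9, -321.7, 259.4]
orientation: [3.141, -0.003, -0.001]
ft_force: [1.0, 0.2, 0.3]
width: 88.0
grasp_force: 0.0
plaque [(array([ 342.8, -382.8,    3.7]), 0.86), (array([ 482.6, -316.4,   30.8]), 0.83), (array([ 6.354e+02, -3.241e+02, -2.000e-01]), 0.66)]
rest []
0.85 5170 ((332.5575256347656, 286.25921630859375), (64.78533172607422, 91.75205993652344), 62.241458892822266) [[276.8742370605469, 278.9609680175781], [358.0672912597656, 236.22775268554688], [388.2408142089844, 293.5574645996094], [307.0477600097656, 336.2906799316406]]
0.82 7366 ((281.5616149902344, 23.652057647705078), (86.66673278808594, 113.38053894042969), 46.909156799316406) [[210.55882263183594, 30.73529624938965], [293.357421875, -46.72142028808594], [352.56439208984375, 16.568819046020508], [269.76580810546875, 94.0255355834961]]
0.57 4362 ((278.6705627441406, 176.98236083984375), (59.222015380859375, 77.1187744140625), 12.528807640075684) [[241.39996337890625, 208.20001220703125], [258.12939453125, 132.91766357421875], [315.941162109375, 145.76470947265625], [299.21173095703125, 221.04705810546875]]
shift [ 0.2614 -1.3696 -0.0031] turn [-0.0002  0.0011 -0.0079] pos [ 476.6 -321.7  259.4] t 2.3
```

View pics/w1.png

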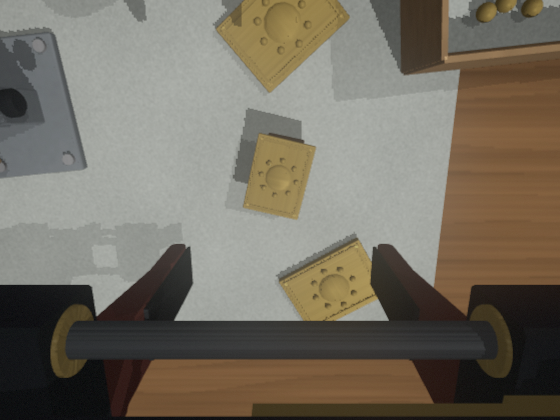

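The wrist view shows the plaque centred at (279,177), with its long axis about 12° off the tool x (yaw about -12°). The larger look-alikes are at (282,24) and (332,286).

```bash
python3 -m jog '0.1 -0.85 -0.15 0 0 0 -1;0.1 -0.85 -0.15 0 0 0 -1;0.1 -0.85 -0.15 0 0 0 -1;0.1 -0.85 -0.15 0 0 0 -1;0.1 -0.85 -0.15 0 0 0 -1;0.1 -0.85 -0.15 0 0 0 -1'
cat > lk.py <<'E'
from h import *
import sys
n=sys.argv[1]; K,T=cam('wrist'); im=get_image('wrist'); save(im,n+'.png'); np.savez(n+'.npz',K=K,T=T,im=im)
for t in sys.argv[2:]:
    print(t,[(np.round(w(T,d['xyz']),1),round(d['confidence'],2)) for d in pinpoint(t,'wrist')])
E
python3 lk.py w2 block_face plaque stand; python3 -m jog '0.1 -0.7 0 0 0 0 -1;0.1 -0.7 0 0 0 0 -1;0.1 -0.7 0 0 0 0 -1;0.1 -0.7 0 0 0 0 -1;0.1 -0.7 0 0 0 0 -1;0.1 -0.7 0 0 0 0 -1'; python3 lk.py w3 block_face stand
python3 - <<'E'
import cv2,numpy as np
a=cv2.imread('pics/w2.png');b=cv2.imread('pics/w3.png')
cv2.imwrite('pics/w23.png',np.hstack([a[:300,:280],b[:300,140:420]]))
E
```

```text
t: 2.9
ee_pos: [497.9, -151.1, 289.7]
orientation: [3.141, -0.002, 0.0]
ft_force: [-0.6, 0.2, -1.1]
width: 88.0
grasp_force: 0.0
block_face [(array([529.4, -51.2, 118.8]), 0.96)]
plaque [(array([ 484.8, -316.7,   30.4]), 0.8), (array([ 341.4, -384.8,    1.3]), 0.58)]
stand [(array([556.4, -49.7,  -1.6]), 0.92)]
t: 3.7
ee_pos: [518.2, -11.6, 289.4]
orientation: [3.141, -0.005, -0.001]
ft_force: [0.3, -0.4, -0.1]
width: 87.7
grasp_force: 0.0
block_face [(array([530. , -54.7, 118.3]), 0.67), (array([556.7, -51.7,   0.6]), 0.31)]
stand [(array([554.8, -47.8,  -3.4]), 0.69)]
```

View pics/w23.png

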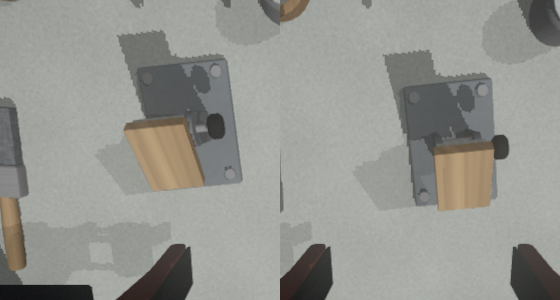

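Both crops show the tan block face: w2 around (165,155), w3 around (464,177) in the montage. The knob is to its right. I'll zoom in to get the corners.

Run:
```python
import cv2,numpy as np
a=cv2.imread('pics/w2.png')[105:205,110:220];b=cv2.imread('pics/w3.png')[125:225,270:380]
f=lambda x:cv2.resize(x,None,fx=3.6,fy=3.6,interpolation=cv2.INTER_CUBIC)
o=np.hstack([f(a),f(b)]);print(o.shape);cv2.imwrite('pics/z1.png',o)
```

```text
(360, 792, 3)
```

View pics/z1.png

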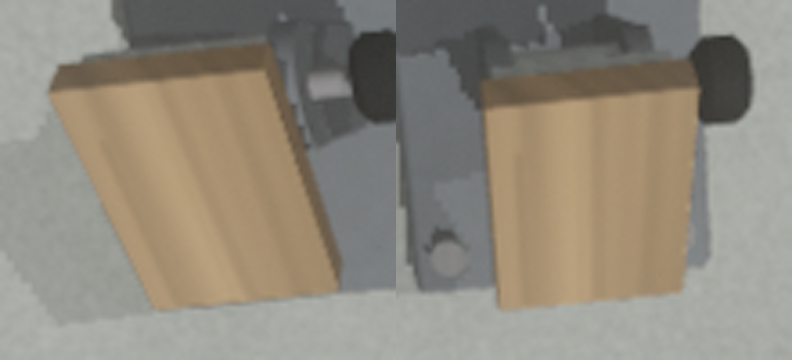

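Zoomed corners: left view TL(50,94), TR(268,70), BR(335,291), BL(155,309); right view TL(89,108), TR(301,90), BR(288,291), BL(103,309), with x measured from the seam. I'll fit the face pose to these.

```bash
cat > fit.py <<'E'
from h import *
from scipy.optimize import least_squares
a=np.load('w2.npz');b=np.load('w3.npz')
A=np.array([[50,94],[268,70],[335,291],[155,309]])/3.6-.36+[110,105]
B=np.array([[89,108],[301,90],[288,291],[103,309]])/3.6-.36+[270,125]
C=np.array([[35,25,0],[35,-25,0],[-35,-25,0],[-35,25,0]])
def Rf(yaw,sl): return R.from_euler('ZY',[yaw,-sl],degrees=True).as_matrix()
def res(p,off=True):
    P=C@Rf(p[3],p[4]).T+p[:3]
    return np.concatenate([(proj(a['K'],a['T'],q)-u) for q,u in zip(P,A)]+[(proj(b['K'],b['T'],q)-u) for q,u in zip(P,B)])
s=least_squares(res,[530,-50,118,5,25])
print(np.round(s.x,2),np.round(s.fun,1))
E
python3 fit.py
python3 - <<'E'
from h import *
goal([493,200,390],down(0))
E
```

```text
[528.6  -49.73 116.92   5.22  32.98] [-0.4 -0.4 -0.3  0.4  1.6  0.3  0.1  0.  -0.5  0.2  0.9 -0.6 -0.7  0.2
 -0.6 -0.1]
shift [-0.1306 -1.0582 -0.5022] turn [ 0.0003  0.0003 -0.0078] pos [518.2 -11.8 289.6] t 3.85
```

```bash
python3 -m jog '-0.1 -0.98 -0.5 0 0 0 -1;-0.1 -0.98 -0.5 0 0 0 -1;-0.1 -0.98 -0.5 0 0 0 -1;-0.1 -0.98 -0.5 0 0 0 -1;-0.1 -0.98 -0.5 0 0 0 -1;-0.1 -0.98 -0.5 0 0 0 -1;-0.1 -0.98 -0.5 0 0 0 -1'; python3 lk.py w4 sash_handle hood; python3 -m jog '0 -0.75 0 0 0 0 -1;0 -0.75 0 0 0 0 -1;0 -0.75 0 0 0 0 -1;0 -0.75 0 0 0 0 -1;0 -0.75 0 0 0 0 -1'; python3 lk.py w5 sash_handle hood
python3 - <<'E'
import cv2,numpy as np
a=cv2.imread('pics/w4.png');b=cv2.imread('pics/w5.png')
cv2.imwrite('pics/w45.png',np.hstack([a[:,:400],b[:,100:500]]))
E
```

```text
t: 4.55
ee_pos: [498.7, 184.8, 389.3]
orientation: [3.141, -0.003, -0.0]
ft_force: [-0.2, 0.2, 0.2]
width: 87.8
grasp_force: 0.0
sash_handle [(array([491.4, 335. , 229.7]), 0.89)]
hood []
t: 5.2
ee_pos: [499.0, 335.3, 388.5]
orientation: [3.14, -0.002, -0.002]
ft_force: [-0.2, -0.5, -0.3]
width: 88.1
grasp_force: 0.0
sash_handle [(array([495. , 331.6, 226. ]), 0.96)]
hood []
```

View pics/w45.png

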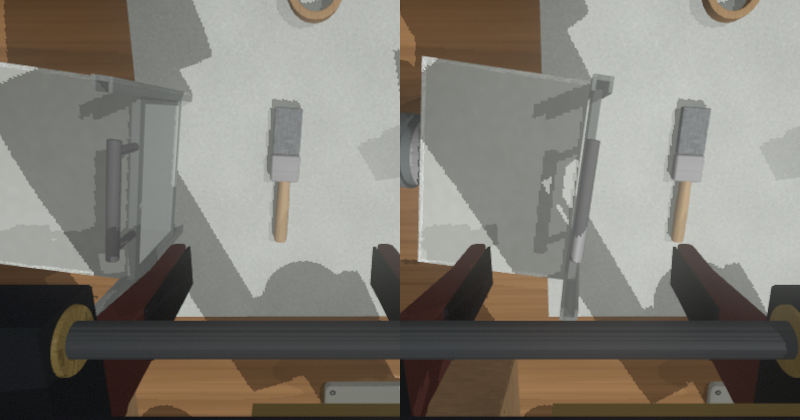

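In w4 the bar runs from (114,139) to (112,261). In w5 it runs from (293,140) to (278,262), full-image coordinates. I'll triangulate its ends.

Run:
```python
from h import *
a=np.load('w4.npz');b=np.load('w5.npz')
P=lambda d:d['K']@np.linalg.inv(d['T'])[:3]
u=np.array([[114,139],[112,261.]]).T; v=np.array([[293,140],[278,262.]]).T
X=cv2.triangulatePoints(P(a),P(b),u,v); X=(X[:3]/X[3]).T
print(X,X.mean(0)); d=X[0]-X[1]; print(np.linalg.norm(d)); yaw=np.degrees(np.arctan2(d[1],d[0])); print(yaw)
m=X.mean(0); goal([m[0],m[1],m[2]-0],down(yaw))
```

```text
[[548.37974245 325.21083958 228.87952366]
 [440.32033028 338.26288296 234.48256459]] [494.35003636 331.73686127 231.68104412]
108.98892816590515
-6.887153609704986
shift [-0.0243  0.0106  0.7887] turn [0.0013 0.0009 0.2221] pos [499.3 333.9 389.4] t 5.35
```

```bash
python3 -m jog '-0.024 0.01 0.3 0 0 0.222 -1;-0.024 0.01 0.5 0 0 0.222 -1;-0.024 0.01 0.7 0 0 0.222 -1;-0.024 0.01 0.81 0 0 0.222 -1;-0.024 0.01 0.81 0 0 0.222 -1;-0.024 0.01 0.81 0 0 0.222 -1' && python3 lk.py w6 sash_handle
```

```text
t: 5.95
ee_pos: [494.9, 332.8, 228.5]
orientation: [-3.136, 0.188, -0.001]
ft_force: [-0.4, 0.3, 0.9]
width: 87.9
grasp_force: 0.0
sash_handle [(array([493.5, 332. , 229.1]), 0.7)]
```

View pics/w6.png

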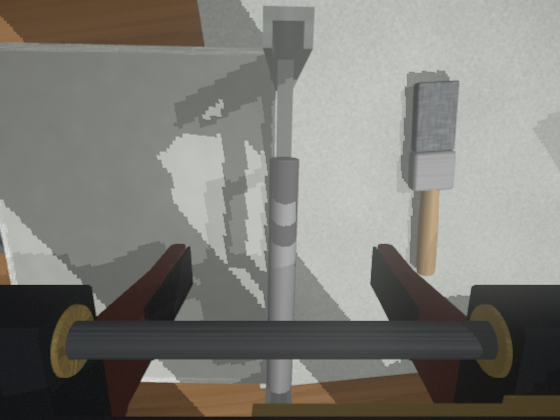

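The bar runs vertically at u≈283, centred between the fingers and aligned with the pads. Closing now.

```bash
python3 -m jog '0 0 0.01 0 0 0 1;0 0 0.01 0 0 0 1;0 0 0.01 0 0 0 1;0 0 0.01 0 0 0 1;0 0 0.01 0 0 0 1;0 0 0.01 0 0 0 1;0 0 0.01 0 0 0 1;0 0 0.01 0 0 0 1'
```

```text
t: 6.85
ee_pos: [494.2, 333.6, 225.6]
orientation: [3.136, -0.186, -0.0]
ft_force: [0.5, 0.4, -0.1]
width: 27.3
grasp_force: 0.0
```

```bash
python3 -m jog '0 0 0 0 0 0 1;0 0 0 0 0 0 1;0 0 0 0 0 0 1;0 0 0 0 0 0 1;0 0 0 0 0 0 1'
```

```text
t: 7.35
ee_pos: [494.1, 332.9, 225.6]
orientation: [3.135, -0.186, -0.001]
ft_force: [-0.7, -5.8, 1.1]
width: 11.2
grasp_force: 30.0
```

```bash
python3 -m jog '0 0 -0.05 0 0 0 1;0 0 -0.1 0 0 0 1;0 0 -0.15 0 0 0 1;0 0 -0.2 0 0 0 1;0 0 -0.25 0 0 0 1;0 0 -0.3 0 0 0 1;0 0 -0.35 0 0 0 1;0 0 -0.35 0 0 0 1'; python3 -m jog '0 0 -0.015 0 0 0 1;0 0 -0.03 0 0 0 1;0 0 -0.03 0 0 0 1'
```

```text
t: 8.15
ee_pos: [494.1, 332.9, 295.5]
orientation: [3.135, -0.186, -0.001]
ft_force: [-0.8, -5.2, -0.0]
width: 11.6
grasp_force: 30.0
t: 8.45
ee_pos: [494.1, 332.9, 300.4]
orientation: [3.134, -0.186, -0.001]
ft_force: [3.0, -3.9, -8.4]
width: 11.4
grasp_force: 30.0
```

```bash
python3 -m jog '0 0 -0.015 0 0 0 1;0 0 -0.02 0 0 0 1;0 0 -0.02 0 0 0 1';python3 -m jog '0 0 -0.01 0 0 0 1;0 0 -0.02 0 0 0 1;0 0 -0.02 0 0 0 1';python3 -m jog '0 0 -0.01 0 0 0 1;0 0 -0.02 0 0 0 1;0 0 -0.02 0 0 0 1'
```

```text
t: 8.75
ee_pos: [494.0, 332.9, 304.1]
orientation: [3.134, -0.186, -0.002]
ft_force: [3.6, -4.0, -9.6]
width: 11.4
grasp_force: 30.0
t: 9.05
ee_pos: [494.0, 332.9, 308.0]
orientation: [3.134, -0.186, -0.002]
ft_force: [4.2, -4.1, -9.9]
width: 11.2
grasp_force: 30.0
t: 9.35
ee_pos: [493.2, 333.0, 308.7]
orientation: [3.133, -0.186, -0.007]
ft_force: [8.3, 2.0, -28.2]
width: 10.9
grasp_force: 30.0
```

```bash
python3 -m jog '0 0 0 0 0 0 -1;0 0 0 0 0 0 -1;0 0 0 0 0 0 -1;0 0 0 0 0 0 -1;0 0 0 0 0 0 -1;0 0 0 0 0 0 -1;0 0 0 0 0 0 -1;0 0 0 0 0 0 -1'; python3 lk.py w7a sash_handle; python3 -m jog '0 0 -0.1 0 0 0 -1;0 0 -0.3 0 0 0 -1;0 0 -0.5 0 0 0 -1;0 0 -0.7 0 0 0 -1;0 0 -0.7 0 0 0 -1'; python3 lk.py w7 sash_handle
```

```text
t: 10.15
ee_pos: [494.2, 333.6, 313.8]
orientation: [-3.136, 0.186, -0.0]
ft_force: [0.6, -0.1, -0.4]
width: 71.9
grasp_force: 0.0
sash_handle [(array([493.1, 332.1, 309.4]), 0.59)]
t: 10.75
ee_pos: [495.9, 334.7, 460.2]
orientation: [-3.13, 0.185, -0.013]
ft_force: [-0.3, -0.0, 0.1]
width: 87.6
grasp_force: 0.0
sash_handle [(array([494.5, 330.6, 311.4]), 0.7)]
```

The handle now reads z≈310, which is 205+105, so the sash is fully up and released. On the way back I'll take two closer views of the block, then look at the plaque again.

```bash
python3 -m jog '0 0.95 0 0 0 -0.2 -1;0 0.95 0 0 0 -0.2 -1;0 0.95 0 0 0 -0.2 -1;0 0.95 0 0 0 -0.2 -1;0 0.95 0 0 0 -0.2 -1;0 0.95 0 0 0 -0.2 -1'
python3 - <<'E'
from h import *
goal([430,-50,260],down(0))
E
```

```text
t: 11.45
ee_pos: [471.4, 144.3, 452.4]
orientation: [3.141, -0.025, -0.003]
ft_force: [0.6, -0.5, -0.4]
width: 87.8
grasp_force: 0.0
shift [-0.1896  0.9743  0.9625] turn [ 0.0004  0.004  -0.0299] pos [471.4 144.3 452.4] t 11.45
```

```bash
python3 -m jog '-0.19 0.97 0.96 0 0 -0.03 -1;-0.19 0.97 0.96 0 0 -0.03 -1;-0.19 0.97 0.96 0 0 -0.03 -1;-0.19 0.97 0.96 0 0 -0.03 -1;-0.19 0.97 0.96 0 0 -0.03 -1;-0.19 0.97 0.96 0 0 -0.03 -1;-0.19 0.97 0.96 0 0 -0.03 -1;-0.19 0.97 0.96 0 0 -0.03 -1'; python3 lk.py w8 block_face; python3 -m jog '0.7 0 0 0 0 0 -1;0.7 0 0 0 0 0 -1;0.7 0 0 0 0 0 -1;0.7 0 0 0 0 0 -1;0.7 0 0 0 0 0 -1;0.7 0 0 0 0 0 -1';python3 lk.py w9 block_face
python3 - <<'E'
from h import *
from fit import C,Rf,s
for n in ['w8','w9']:
    d=np.load(n+'.npz'); print(n,[np.round(proj(d['K'],d['T'],q)).tolist() for q in C@Rf(s.x[3],s.x[4]).T+s.x[:3]])
E
```

```text
t: 12.25
ee_pos: [431.6, -47.7, 261.4]
orientation: [-3.141, -0.003, 0.002]
ft_force: [0.5, 0.5, 1.3]
width: 87.3
grasp_force: 0.0
block_face [(array([531.2, -48.2, 117.6]), 0.63)]
t: 12.95
ee_pos: [570.3, -47.3, 262.0]
orientation: [-3.141, -0.005, 0.001]
ft_force: [0.1, 0.3, -0.4]
width: 87.7
grasp_force: 0.0
block_face [(array([529.8, -52.7, 118.8]), 0.95)]
[528.6  -49.73 116.92   5.22  32.98] [-0.4 -0.4 -0.3  0.4  1.6  0.3  0.1  0.  -0.5  0.2  0.9 -0.6 -0.7  0.2
 -0.6 -0.1]
w8 [[245.0, 33.0], [317.0, 26.0], [317.0, 114.0], [257.0, 119.0]]
w9 [[250.0, 225.0], [313.0, 219.0], [313.0, 267.0], [260.0, 272.0]]
```

Run:
```python
import cv2,numpy as np
a=cv2.imread('pics/w8.png')[10:130,230:330];b=cv2.imread('pics/w9.png')[190:310,230:330]
f=lambda x:cv2.resize(x,None,fx=4,fy=4,interpolation=cv2.INTER_CUBIC)
cv2.imwrite('pics/z2.png',np.hstack([f(a),f(b)]))
```

```text
(no output)
```

View pics/z2.png

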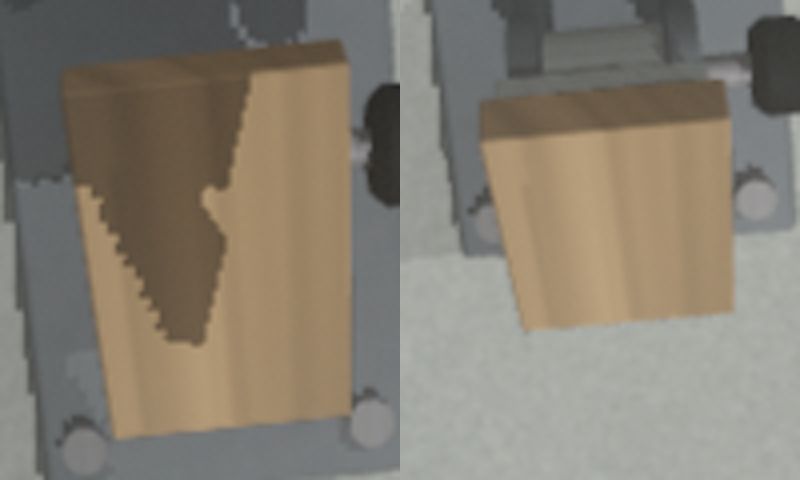

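Zoomed face corners: w8 TL(66,97), TR(350,66), BR(350,415), BL(116,438); w9 TL(84,143), TR(327,120), BR(333,312), BL(125,331). I'll refit with all four views.

```bash
cat >> fit.py <<'E'
V=[(np.load(n+'.npz'),u) for n,u in [('w2',A),('w3',B),
 ('w8',np.array([[66,97],[350,66],[350,415],[116,438]])/4-.375+[230,10]),
 ('w9',np.array([[84,143],[327,120],[333,312],[125,331]])/4-.375+[230,190])]]
def res2(p,V=V):
    P=C@Rf(p[3],p[4]).T+p[:3]
    return np.concatenate([proj(d['K'],d['T'],q)-u for d,U in V for q,u in zip(P,U)])
if __name__=='__main__':
    for W in (V,V[2:]):
        s=least_squares(res2,s.x,args=(W,)); print(np.round(s.x,2)); print(np.round(s.fun.reshape(-1,4,2).mean(1),1),np.abs(s.fun).max())
E
python3 fit.py;python3 - <<'E'
from h import *
goal([480,-318,230],down(-12))
E
```

```text
[528.6  -49.73 116.92   5.22  32.98] [-0.4 -0.4 -0.3  0.4  1.6  0.3  0.1  0.  -0.5  0.2  0.9 -0.6 -0.7  0.2
 -0.6 -0.1]
[528.53 -49.89 117.04   5.37  33.05]
[[ 0.4  0.2]
 [-0.   0. ]
 [-0.4  0.2]
 [ 0.1 -0.4]] 1.8023895425534988
[528.46 -50.02 117.02   5.49  33.11]
[[-0.2  0.3]
 [ 0.3 -0.3]] 1.3190700191652809
shift [-0.4545  1.35    0.1607] turn [-1.00e-04 -1.00e-04  4.05e-01] pos [570.2 -47.8 262.1] t 13.05
```

```bash
python3 -m jog '-0.2 0.7 0 0 0 0.2 -1;-0.2 0.7 0 0 0 0.2 -1;-0.2 0.7 0 0 0 0.2 -1;-0.2 0.7 0 0 0 0.2 -1;-0.2 0.7 0 0 0 0.2 -1'
python3 - <<'E'
from h import *
goal([490,-318,220],down(-12))
E
```

```text
t: 13.55
ee_pos: [530.7, -188.9, 262.1]
orientation: [-3.137, 0.165, -0.001]
ft_force: [-0.7, -0.4, -0.3]
width: 88.1
grasp_force: 0.0
shift [-0.1345  0.6635  0.2104] turn [-0.0005 -0.0008  0.199 ] pos [ 530.7 -188.9  262.1] t 13.55
```

```bash
python3 -m jog '-0.15 0.6635 0.3 0 0 0.2 -1;-0.15 0.6635 0.3 0 0 0.2 -1;-0.15 0.6635 0.3 0 0 0.2 -1;-0.15 0.6635 0.3 0 0 0.2 -1;-0.15 0.6635 0.3 0 0 0.2 -1;-0.15 0.6635 0.3 0 0 0.2 -1'; python3 lk.py w10 plaque
python3 - <<'E'
import cv2,numpy as np
from h import *
d=np.load('w10.npz'); u=proj(d['K'],d['T'],[483,-318,37]).astype(int); print(u)
a=cv2.imread('pics/w2.png');b=cv2.imread('pics/w10.png')
e=np.load('w2.npz'); v=proj(e['K'],e['T'],[483,-318,37]).astype(int); print(v)
f=lambda x,c,h:cv2.resize(x[max(c[1]-h,0):c[1]+h,max(c[0]-h,0):c[0]+h],(400,400),interpolation=cv2.INTER_CUBIC)
cv2.imwrite('pics/z3.png',np.hstack([f(b,u,80),f(a,v,80)]))
E
```

```text
t: 14.15
ee_pos: [489.0, -315.7, 202.3]
orientation: [-3.125, 0.323, -0.001]
ft_force: [-0.7, 0.7, 0.3]
width: 87.9
grasp_force: 0.0
plaque [(array([ 342.2, -384.9,    5. ]), 0.81), (array([ 634. , -325.4,    1.3]), 0.72), (array([ 482.6, -316.7,   32.7]), 0.67)]
[285 201]
[428 190]
```

View pics/z3.png

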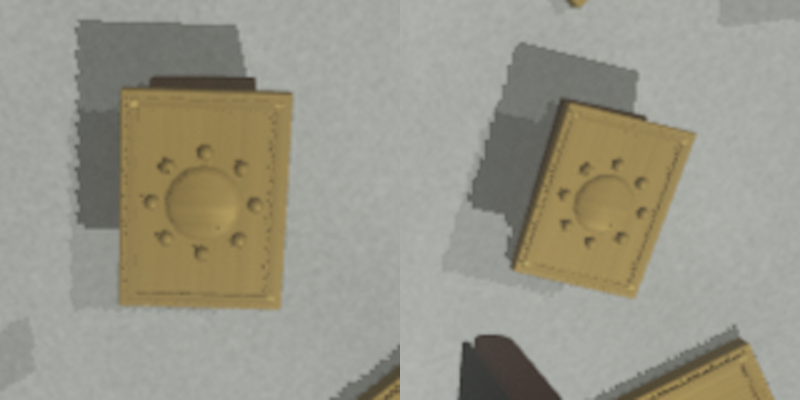

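Crop zoom is 2.5. w10 corners: TL(121,89), TR(292,94), BR(281,309), BL(120,304). w2 corners (x from the seam): TL(168,102), TR(295,133), BR(235,298), BL(116,270). I'll fit the plaque pose.

```bash
cat > fitp.py <<'E'
from h import *
from scipy.optimize import least_squares
V=[(np.load('w10.npz'),np.array([[121,89],[292,94],[281,309],[120,304]])/2.5-.3+[205,121]),
   (np.load('w2.npz'),np.array([[168,102],[295,133],[235,298],[116,270]])/2.5-.3+[348,110])]
C=np.array([[40,30,0],[40,-30,0],[-40,-30,0],[-40,30,0.]])
def res(p,V):
    P=C@R.from_euler('Z',p[3],degrees=True).as_matrix().T+p[:3]
    return np.concatenate([proj(d['K'],d['T'],q)-u for d,U in V for q,u in zip(P,U)])
for W in (V,V[:1],V[1:]):
    s=least_squares(res,[480,-318,37,-12],args=(W,)); print(np.round(s.x,2),np.round(s.fun,1))
    if W is V: p=s.x
goal([p[0],p[1],p[2]+60],down(p[3])); goal([p[0],p[1],33.5],down(p[3]))
E
python3 fitp.py
```

```text
[ 482.35 -318.89   35.81  -13.18] [-0.1 -0.1  0.6 -0.5  0.4 -0.   0.1  0.6 -0.1 -0.1  0.3 -0.3 -0.1  0.1
 -1.4  0.3]
[ 481.83 -318.59   33.55  -13.34] [ 0.   0.1  0.2 -0.1 -0.2 -0.2 -0.   0.2]
[ 481.38 -321.15   31.28  -12.94] [ 0.2  0.4  0.1 -0.1  0.2 -0.4 -0.6  0.1]
shift [-0.0307  0.0218  0.5335] turn [ 0.0005 -0.0024  0.0477] pos [ 489.1 -315.8  202.5] t 14.25
shift [-0.0311  0.0217  0.8451] turn [ 0.0005 -0.0024  0.0477] pos [ 489.1 -315.8  202.5] t 14.25
```

```bash
python3 -m jog '-0.031 0.022 0.25 0 0 0.048 -1;-0.031 0.022 0.5 0 0 0.048 -1;-0.031 0.022 0.65 0 0 0.048 -1;-0.031 0.022 0.75 0 0 0.048 -1;-0.031 0.022 0.8 0 0 0.048 -1;-0.031 0.022 0.843 0 0 0.048 -1;-0.031 0.022 0.843 0 0 0.048 -1;-0.031 0.022 0.843 0 0 0.048 -1'; python3 -m jog '0 0 0 0 0 0 1;0 0 0 0 0 0 1;0 0 0 0 0 0 1;0 0 0 0 0 0 1;0 0 0 0 0 0 1;0 0 0 0 0 0 1'; python3 lk.py w11 plaque
```

```text
t: 15.05
ee_pos: [481.8, -320.5, 34.1]
orientation: [3.12, -0.363, 0.002]
ft_force: [-0.6, -0.5, -0.5]
width: 88.0
grasp_force: 0.0
t: 15.65
ee_pos: [481.2, -320.4, 33.5]
orientation: [3.12, -0.364, 0.001]
ft_force: [-0.2, 1.6, 5.7]
width: 59.6
grasp_force: 30.0
plaque [(array([ 482.4, -320.1,   33.1]), 0.91)]
```

```bash
python3 -m jog '0 0 -0.02 0 0 0 1;0 0 -0.05 0 0 0 1;0 0 -0.1 0 0 0 1;0 0 -0.2 0 0 0 1;0 0 -0.4 0 0 0 1;0 0 -0.6 0 0 0 1;0 0 -0.8 0 0 0 1;0 0 -0.8 0 0 0 1'; python3 lk.py w12 plaque
```

```text
t: 16.55
ee_pos: [483.9, -322.2, 199.4]
orientation: [3.115, -0.364, 0.015]
ft_force: [0.7, -0.8, -3.3]
width: 59.7
grasp_force: 30.0
plaque [(array([ 635.7, -325.6,    0.9]), 0.95), (array([ 485.1, -318.2,  199.5]), 0.94), (array([ 693.1, -159.6,   -1.6]), 0.66)]
```

View pics/w12.png

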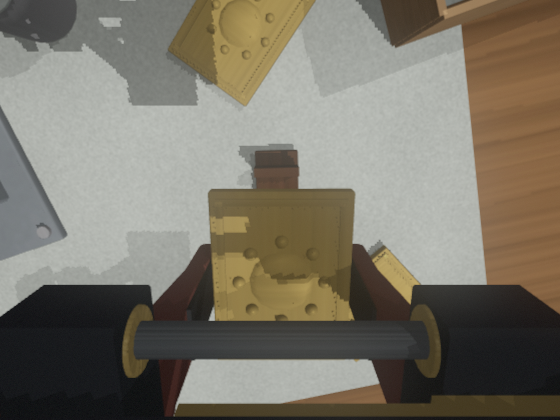

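The plaque's front edge is at v≈189, from u 210 to 355, square to the jaws; its centre sits about 0.9 mm along tool +x. Next: move to a standoff pose in front of the block.

```bash
cat > place.py <<'E'
from h import *
F=np.array([528.5,-50,117.2]); YAW,SL=5.4,33.0
Rf=R.from_euler('ZY',[YAW,-SL],degrees=True).as_matrix()
Rt=Rf@np.diag([1,-1,-1.])
def tgt(st,off=(0.9,0,3.5)): return F-Rt@np.array(off)+st*Rf[:,2]
def where():
    s=get_obs(); R0=R.from_rotvec(s['orientation']).as_matrix(); c=Rf.T@(s['ee_pos']+R0@np.array([.9,0,3.5])-F)
    print('plaque in face frame',np.round(c,2),'rot deg (face axes)',np.round(np.degrees(R.from_matrix(R0@Rt.T).as_rotvec()@Rf),2),'F face',np.round(Rf.T@s['ft_force'],1),'M face',np.round(Rf.T@s['moment'],2))
E
python3 - <<'E'
from place import *
print(Rt); goal([480,-190,270],R.from_euler('ZY',[-4,-16],degrees=True).as_matrix()@np.diag([1,-1,-1.])); print(tgt(70))
E
```

```text
[[ 0.83494852  0.09410831  0.54222191]
 [ 0.07892587 -0.99556196  0.05125506]
 [ 0.54463904  0.         -0.83867057]]
shift [-0.1555 -0.6327 -0.3799] turn [ 0.0452  0.5284 -0.3082] pos [ 481.3 -320.4  194.2] t 16.65
[487.89523612 -53.83828027 178.35211161]
```

```bash
python3 -m jog '-0.02 -0.05 -0.1 0 0.05 -0.03 1;-0.05 -0.2 -0.2 0.01 0.15 -0.1 1;-0.1 -0.35 -0.35 0.03 0.3 -0.2 1;-0.15 -0.5 -0.38 0.045 0.45 -0.3 1;-0.155 -0.6 -0.38 0.045 0.53 -0.31 1;-0.155 -0.633 -0.38 0.045 0.53 -0.31 1;-0.155 -0.633 -0.38 0.045 0.53 -0.31 1'
python3 - <<'E'
from place import *
goal(tgt(80),Rt)
E
```

```text
t: 17.35
ee_pos: [479.5, -189.1, 267.8]
orientation: [3.102, -0.106, 0.429]
ft_force: [0.1, -0.2, -2.7]
width: 59.9
grasp_force: 30.0
shift [-0.14   -0.6728  0.3829] turn [ 0.1255  0.5732 -0.2843] pos [ 479.5 -189.1  267.8] t 17.35
```

```bash
python3 -m jog '-0.03 -0.15 0.03 0.03 0.1 -0.05 1;-0.06 -0.3 0.1 0.06 0.25 -0.12 1;-0.09 -0.45 0.2 0.09 0.4 -0.2 1;-0.12 -0.6 0.3 0.12 0.5 -0.25 1;-0.14 -0.673 0.36 0.125 0.573 -0.284 1;-0.14 -0.673 0.383 0.125 0.573 -0.284 1;-0.14 -0.673 0.383 0.125 0.573 -0.284 1;-0.14 -0.673 0.383 0.125 0.573 -0.284 1'; python3 lk.py w13 block_face
python3 - <<'E'
from place import *
where(); goal(tgt(12),Rt)
E
```

```text
t: 18.15
ee_pos: [484.0, -55.6, 187.3]
orientation: [-2.984, -0.139, -0.886]
ft_force: [0.5, -0.4, -2.4]
width: 59.4
grasp_force: 30.0
block_face []
plaque in face frame [ 2.32 -1.72 80.31] rot deg (face axes) [-0.13 -0.19 -0.03] F face [-1.6 -0.  -2.5] M face [-0.03  0.47 -0.07]
shift [-0.0127 -0.0093  0.3415] turn [ 0.0044 -0.0063 -0.001 ] pos [484.4 -55.9 188.2] t 18.25
```

View pics/w13.png

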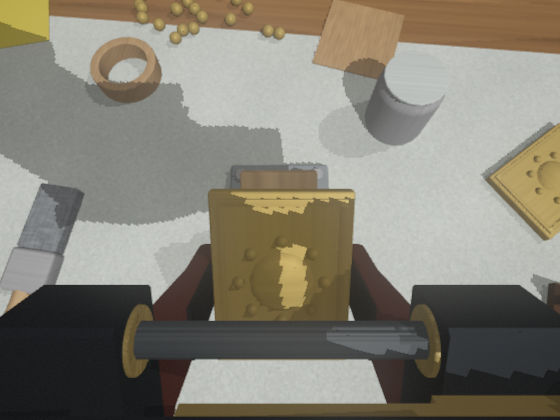

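The block's top edge shows level behind the plaque, u 241–317 at v 171, matching the fit. Approaching along the normal.

```bash
python3 -m jog '-0.013 -0.009 0.1 0.004 -0.006 0 1;-0.013 -0.009 0.2 0.004 -0.006 0 1;-0.013 -0.009 0.28 0.004 -0.006 0 1;-0.013 -0.009 0.33 0.004 -0.006 0 1;-0.013 -0.009 0.34 0.004 -0.006 0 1;-0.013 -0.009 0.34 0.004 -0.006 0 1;-0.013 -0.009 0.34 0.004 -0.006 0 1'
python3 - <<'E'
from place import *
for i in range(4): where()
goal(tgt(3),Rt)
E
```

```text
t: 18.95
ee_pos: [518.4, -50.5, 130.2]
orientation: [-2.983, -0.14, -0.885]
ft_force: [0.5, -0.2, -3.3]
width: 59.7
grasp_force: 30.0
plaque in face frame [-0.49  0.44 12.89] rot deg (face axes) [-0.01 -0.04 -0.02] F face [-1.4 -0.3 -3. ] M face [ 0.    0.45 -0.  ]
plaque in face frame [-0.49  0.44 12.89] rot deg (face axes) [-0.01 -0.04 -0.02] F face [-1.4 -0.3 -3. ] M face [ 0.    0.45 -0.  ]
plaque in face frame [-0.49  0.44 12.89] rot deg (face axes) [-0.01 -0.04 -0.02] F face [-1.4 -0.3 -3. ] M face [ 0.    0.45 -0.  ]
plaque in face frame [-0.49  0.44 12.89] rot deg (face axes) [-0.01 -0.04 -0.02] F face [-1.4 -0.3 -3. ] M face [ 0.    0.45 -0.  ]
shift [0.0024 0.0022 0.0495] turn [ 0.0004 -0.0013 -0.0005] pos [518.4 -50.5 130.2] t 18.95
```

```bash
python3 -m jog '0.002 0.002 0.02 0 -0.001 0 1;0.002 0.002 0.04 0 -0.001 0 1;0.002 0.002 0.05 0 -0.001 0 1;0.002 0.002 0.05 0 -0.001 0 1;0.002 0.002 0.05 0 -0.001 0 1'; python3 -c 'from place import *
where()'; python3 -m jog '0 0 0.002 0 0 0 1;0 0 0.005 0 0 0 1;0 0 0.005 0 0 0 1';  python3 -c 'from place import *
where()'
```

```text
t: 19.45
ee_pos: [523.9, -50.1, 121.7]
orientation: [-2.984, -0.14, -0.883]
ft_force: [-1.0, -0.2, -2.1]
width: 59.7
grasp_force: 30.0
plaque in face frame [-0.5   0.32  2.72] rot deg (face axes) [ 0.    0.03 -0.02] F face [-2.  -0.1 -1.2] M face [-0.    0.46 -0.05]
t: 19.75
ee_pos: [524.5, -50.0, 120.5]
orientation: [-2.984, -0.14, -0.883]
ft_force: [0.1, -0.2, -3.5]
width: 59.6
grasp_force: 30.0
plaque in face frame [-0.61  0.36  1.43] rot deg (face axes) [ 0.01  0.04 -0.02] F face [-1.8 -0.2 -3. ] M face [ 0.01  0.46 -0.05]
```

```bash
W='from place import *
where()'; python3 -m jog '0.003 0.002 0.002 0 0 0 1;0.003 0.002 0.004 0 0 0 1;0.003 0.002 0.004 0 0 0 1'|grep ee_pos;  python3 -c "$W"; python3 -m jog '0 0 0.001 0 0 0 1;0 0 0.002 0 0 0 1;0 0 0.002 0 0 0 1'|grep ee_pos;  python3 -c "$W"
```

```text
ee_pos: [525.6, -50.3, 120.1]
plaque in face frame [-0.   -0.06  0.55] rot deg (face axes) [ 0.01  0.05 -0.02] F face [-1.6  0.5 -1.8] M face [0.06 0.5  0.01]
ee_pos: [525.7, -50.3, 119.9]
plaque in face frame [-0.02 -0.05  0.33] rot deg (face axes) [ 0.01  0.04 -0.02] F face [-1.3 -0.5  1.6] M face [ 0.04  0.53 -0.01]
```

```bash
W='from place import *
where()'; for i in 1; do python3 -m jog '0 0 0.001 0 0 0 1;0 0 0.002 0 0 0 1;0 0 0.002 0 0 0 1'|grep ee_pos;  python3 -c "$W"; python3 -m jog '0 0 0 0 0 0 1;0 0 0 0 0 0 1;0 0 0 0 0 0 1'|grep ee_pos;  python3 -c "$W"; done
```

```text
ee_pos: [525.7, -50.3, 119.9]
plaque in face frame [-0.01 -0.01  0.26] rot deg (face axes) [ 0.01  0.02 -0.02] F face [-0.4 -1.1 10.7] M face [ 0.21  0.4  -0.02]
ee_pos: [525.7, -50.3, 119.8]
plaque in face frame [-0.05 -0.02  0.25] rot deg (face axes) [ 0.01  0.02 -0.02] F face [-0.6 -0.1 10.1] M face [ 0.19  0.53 -0.01]
```

```bash
W='from place import *
where()'; python3 -m jog '0 0 0 0.005 0 0 1;0 0 -0.0005 0.01 0 0 1;0 0 -0.0005 0.01 0 0 1;0 0 -0.0005 0.01 0 0 1'|grep ee_pos;  python3 -c "$W"; python3 -m jog '0 0 0 0 0 0 1;0 0 0 0 0 0 1;0 0 0 0 0 0 1'|grep ee_pos;  python3 -c "$W"
```

```text
ee_pos: [525.7, -50.3, 119.8]
plaque in face frame [-0.07 -0.06  0.27] rot deg (face axes) [ 0.3   0.03 -0.02] F face [-1.8 -0.3  7.9] M face [-0.11  0.47 -0.03]
ee_pos: [525.7, -50.3, 119.9]
plaque in face frame [-0.   -0.06  0.27] rot deg (face axes) [ 0.3   0.03 -0.02] F face [-1.1 -0.3  8.6] M face [-0.16  0.4   0.01]
```

```bash
W='from place import *
where()'; python3 -m jog '0 0 0 -0.0045 0 0 1;0 0 0 -0.0045 0 0 1;0 0 0 -0.0045 0 0 1'|grep ee_pos;  python3 -c "$W"; python3 -m jog '0 0 0 0 0 0 1;0 0 0 0 0 0 1;0 0 0 0 0 0 1;0 0 0 0 0 0 1;0 0 0 0 0 0 1'|grep ee_pos;  python3 -c "$W"; python3 lk.py w14
python3 - <<'E'
from h import *
im=get_image('scene'); K,T=cam('scene'); u=proj(K,T,[528,-50,117]).astype(int)
a=im[u[1]-50:u[1]+50,u[0]-55:u[0]+55]
save(np.hstack([cv2.resize(a,(440,400),interpolation=cv2.INTER_CUBIC),np.ascontiguousarray(np.load('w14.npz')['im'][:400,110:450])]),'z4.png')
E
```

```text
ee_pos: [525.7, -50.3, 119.8]
plaque in face frame [-0.01 -0.03  0.25] rot deg (face axes) [ 0.16  0.03 -0.02] F face [-1.3 -0.2  7.2] M face [-0.06  0.48 -0.02]
ee_pos: [525.7, -50.3, 119.8]
plaque in face frame [-0.03 -0.05  0.25] rot deg (face axes) [ 0.16  0.03 -0.02] F face [-0.7  0.2  8.2] M face [-0.05  0.47 -0.03]
```

View pics/z4.png

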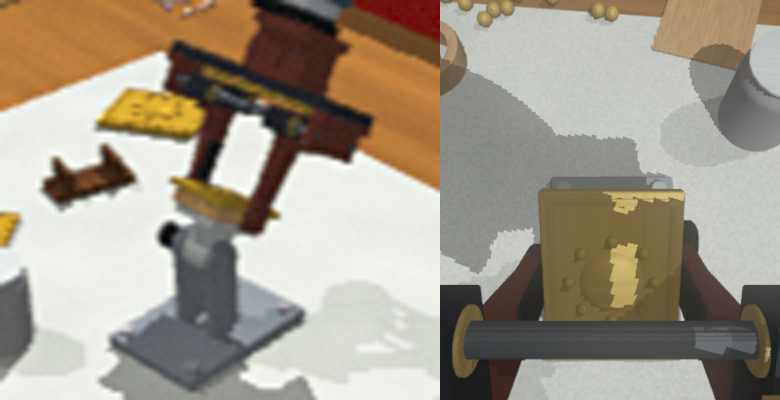

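The plaque lies flush on the block with the fingers clear of it. Contact is about 10 N, steady, with the moments balanced. Handing in.

```bash
python3 -c 'from workcell import *
print(close_job())'
```

```text
the job is handed in; nothing more can be done
None
```

I raised the sash fully and let go of it. The plaque is now held flush and centred on the sloped block at about 10 N, by the wrist force reading plus the plaque's weight, and the job is handed in at about 22 s of robot time.

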